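# Roll a bangle mandrel into its V-cradle

### The job

Roll the polished steel mandrel over the bench on its round side, up the bevel of the low wooden cradle and down into its V. Then push the mandrel endways along the V until its end butts against the cradle's steel stop plate, and leave it lying there. Push it with the outside of the fingers: never take it between the fingers, lift it or tip it, and leave the other things on the bench where they are.

Things in the scene. Friction and masses are not known exactly. Their poses are not given: they have to be found in the camera images.
- mandrel: The mandrel: plain polished steel round bar (capped tube), 56 mm diameter, 180 mm long, 0.4 to 0.8 kg, lying loose on its round side. Origin at its very centre, 28 mm above the bench as it lies there; x runs along it, +x end towards the stop plate's end of the cradle; y and z turn as it rolls. Smooth (friction about 0.35); it rolls easily and soon stops when let go.
- cradle: The cradle: low pale hardwood block fixed to the bench, with a straight 120-degree V along its top. Origin on the bench under the V's bottom line, half-way along; x runs along the V to the stop plate, y across, z up. The wood spans x = -85 to 85 mm, y = -77 to 50 mm. The mandrel starts 150 to 270 mm from the V on the -y side, up to 0.15 rad askew, 28 to 42 mm short of the stop.
- lip (a point): Middle of the cradle's near lip (axes as the cradle's), 14.4 mm above the bench. On its -y side a 15-degree bevel rises from bench level at cradle y = -77 mm to the lip, which is flat from y = -23 to -18 mm; from there the near flank falls into the V. The mandrel rolls over the lip with its centre 42 mm above the bench. Rolled up the bevel by a square push, an askew mandrel turns square.
- v_bottom (a point): Bottom line of the V, half-way along, 4 mm above the bench (axes as the cradle's). Both flanks rise from it at 30 degrees, the near one to the lip, the far one to a back rim 22.5 mm high at cradle y = 32 to 50 mm. A mandrel lying in the V has its centre straight above this line, 36.3 mm above the bench.
- stop_face (a point): Centre of the face of the stop plate that the mandrel's +x end must touch, on the axis of a mandrel lying in the V (axes as the cradle's). The plate is dark steel, 8 mm thick, 52 mm high, fixed across the cradle's +x end from cradle y = -21 to 45 mm. With the end touching, the mandrel's centre is 90 mm from this point and its other end sticks out 10 mm past the wood.
- bangle: Bystander: brass bangle lying flat just behind the cradle, 68 mm outside diameter, 12 mm high; origin at the centre of its underside.
- doming_block: Bystander: steel cube 52 x 52 x 50 mm high with round hollows, 0.9 kg, beyond the mandrel's far end; origin at the centre of its underside.
- wood_stub: Bystander: dark wooden post standing upright, 47 mm in diameter, 68 mm high, behind the mandrel on the side away from the cradle; origin at the centre of its underside.
- taper: Bystander: stepped wooden cone standing upright, 74 mm wide at the foot, 215 mm high; origin at the centre of its underside.
- wood_ring: Bystander: dark wooden ring, 76 mm outside diameter, 45 mm high, beyond the cradle's stop end; origin at the centre of its underside.
- hammer: Bystander: hammer with a wooden handle lying flat along its x axis, 250 mm long, head at +x; origin under its middle.
- punch_box: Bystander: open blue box 75 x 140 mm, 40 mm high, full of steel punches standing up to 84 mm; origin at the centre of its underside.
Not all that is in view belongs to the job. What is shaped like the mandrel but red is not meant. What is shaped like the cradle but green is not meant.

How it is judged:
By the outcome, as a careful person would: the job done as asked, in the order asked, and still so for the second after the job is handed in, with the robot touching nothing.
It also fails if it takes over 54 s, if anything falls off the work surface, if the arm or the gripper's body presses on something with over 40 N, if the wrist force passes 120 N, or if a joint passes its speed limit or range.

### The arm

A 7-joint arm with a two-finger parallel gripper is mounted at the origin on the work surface. World frame = base frame: x ahead of the robot, y to its left, z up, the work surface at z = 0. Lengths are in m, angles in rad, forces in N, time in s.
With the tool pointing down it reaches from about 0.425 to 0.925 m from the base axis. Payload 6.8 kg.
Tool frame: the origin (TCP) lies midway between the tips of the shut fingers; the grasp point (between the pads) lies 19 mm behind it; y points along the fingers, x is the direction in which the jaws open and shut, and the axes are right-handed (so a half turn about y gives the same grasp; the last joint's range is limited). The gripper opens to 88 mm and grips with 3 to 60 N. Pads are 20 mm wide; open, the fingers measure 115 mm over their backs; the gripper's body (75 mm by 178 mm) begins 61 mm behind the grasp point.
Start: joints at [-1.22, 0.477, 0.022, 1.555, -0.011, 1.109, -0.083], TCP at [0.299, 0.605, 0.223] pointing down, gripper open.
Joint ranges: [-2.96, 2.96], [-0.34, 2.1], [-1.41, 1.46], [0.24, 2.44], [-1.37, 4.51], [0.17, 1.92], [-2.96, 2.96]. Speed limits (rad/s): [2.39, 2.39, 3.14, 3.14, 3.14, 3.14, 3.14].

### API

Orientations are given as a unit quaternion [x, y, z, w].
In Python, from cell import env gives the robot as it stands.
- The arm moves only by the tool apply_moves, never from a script. Its arguments are lists of equal length, an entry for each row: "gripper": the opening, from 0 (shut) to 1 (fully open); "xyz": the shift along the tool's x, y, z in cm, a list of three; "angular": the turn, a rotation vector about the tool's x, y, z in degrees, a list of three. In form: {"gripper": [gripper, ...], "xyz": [[x, y, z], ...], "angular": [[rx, ry, rz], ...]}. A call has 1 to 5 rows; each row is the pose to reach, as a shift and turn from the pose commanded when the call began, along the tool's axes at that moment; what a row does not reach only later rows make up. A row lasts 1/8 s, in which the tool goes at most 62.5 mm and 10.7 degrees, less where a joint would pass 70% of its speed; a pose out of reach is approached as far as the arm can. A call with a gripper value outside its range is refused whole. The fingers move at their own pace and stop on an object; the grip force is fixed at half the most. Time passes only in rows, so rows that repeat a pose let the fingers close. It gives the time, the measured TCP pose, the force and the opening at its end, in the units of the state.
- env.sense(): the state, without advancing time (a new reading comes with each control period).
- env.capture(name): name is "side" or "top"; returns a dict with "color" (480x640x3 uint8, red, green, blue), "range_z" (480x640 float32, m along the optical axis (not along the pixel's ray), 0 where there is no reading), "mtx" (3x3 intrinsics, pixels), "extrinsics" (4x4, takes a point from world to camera coordinates). Camera axes: x right, y down, z forward; pixel columns grow to the right and rows downward; lengths in m; the calibration is good to about 2 mm. A picture is of the moment at which its call begins.
- env.finish_job(): hands the job in, once; it reports no verdict.
The state is a dict: "time": time; "joints": joint angles; "qd": joint speeds; "effort": joint torques, N m; "tcp_pos": TCP position; "ee_rot": TCP orientation; "force": force on the tool from outside, world axes, zero at the start; "torque": the same for the moment, N m; "grip_width": finger opening in m.
Only numpy, scipy, OpenCV 4.12 (cv2) and the standard library are available. Lean on these libraries where they do the work, as an engineer would, in place of code of your own. Each camera call takes 0.05 s, during which the arm holds its last target.

## Working session

There is one attempt and no reset: what is moved stays moved. The work goes in short steps, Python scripts to look and compute and a tool call to move; the robot and the scene stay as the last step left them, time stands still between calls to the robot, and variables do not carry over. Pictures are saved under pics/ and viewed, and the job is handed in when it is done.

Besides the shell and the picture viewer there is one more tool, called after "Emit:" by a JSON object that holds its "method" and its "body". apply_moves: Moves the arm, as the interface text tells. Its arguments: {"type":"object","properties":{"gripper":{"type":"array","items":{"type":"number"}},"xyz":{"type":"array","items":{"type":"array","items":{"type":"number"}}},"angular":{"type":"array","items":{"type":"array","items":{"type":"number"}}}},"required":["gripper","xyz","angular"]}

```bash
mkdir -p pics; python3 - <<'E'
from cell import env
import cv2,numpy as np
for n in ("side","top"):
    c=env.capture(n); np.savez(f"{n}0.npz",**c)
    cv2.imwrite(f"pics/{n}0.png",c["color"][:,:,::-1]); print(c["mtx"],c["extrinsics"])
s=env.sense(); print(s)
E
```

```text
[[587.59787324   0.         325.89448546]
 [  0.         587.59787324 245.73989998]
 [  0.           0.           1.        ]] [[ 0.87551911 -0.4830844   0.00978556 -0.53641338]
 [-0.27791223 -0.52003533 -0.80766828  0.19031391]
 [ 0.39526078  0.70440948 -0.58955593  1.28101375]
 [ 0.          0.          0.          1.        ]]
[[558.42003085   0.         323.64768742]
 [  0.         558.42003085 230.70600148]
 [  0.           0.           1.        ]] [[-0.01974928 -0.9997899   0.00548845 -0.06480739]
 [-0.99713432  0.01929526 -0.07314943  0.58624746]
 [ 0.07302816 -0.00691737 -0.99730589  1.63059514]
 [ 0.          0.          0.          1.        ]]
{'time': 0.1, 'joints': array([-1.22006819,  0.47770114,  0.02234646,  1.5563022 , -0.01149564,
        1.10934033, -0.0831144 ]), 'qd': array([ 3.70271944e-06, -1.48542791e-03, -1.02398482e-04, -1.13597885e-03,
       -9.59558730e-05, -3.84859825e-04,  4.12176905e-04]), 'effort': array([ 4.36260510e-03, -5.84085274e+01,  1.54016901e+00, -2.73314774e+01,
       -5.41842298e-02,  1.31321058e-02,  6.68665029e-05]), 'tcp_pos': array([0.29873219, 0.60470087, 0.22181125]), 'ee_rot': array([ 0.60094111,  0.37273468, -0.37366073, -0.60026352]), 'force': array([-0.55755514,  0.31303325, -0.03499737]), 'torque': array([-0.02196943,  0.00397943, -0.03071222]), 'grip_width': 0.08778624566580304}
```

View pics/side0.png

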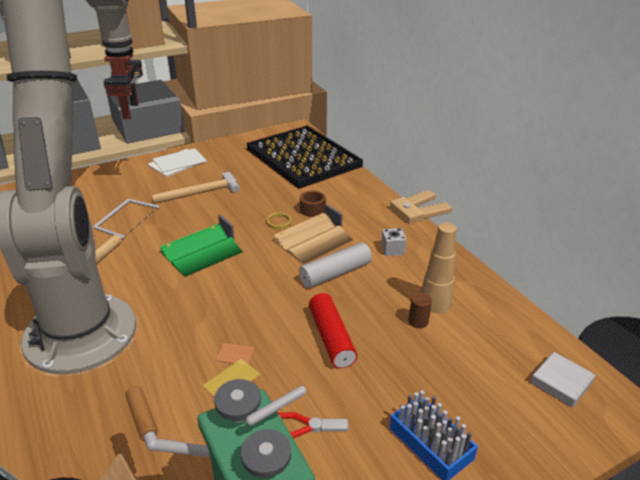

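View pics/top0.png

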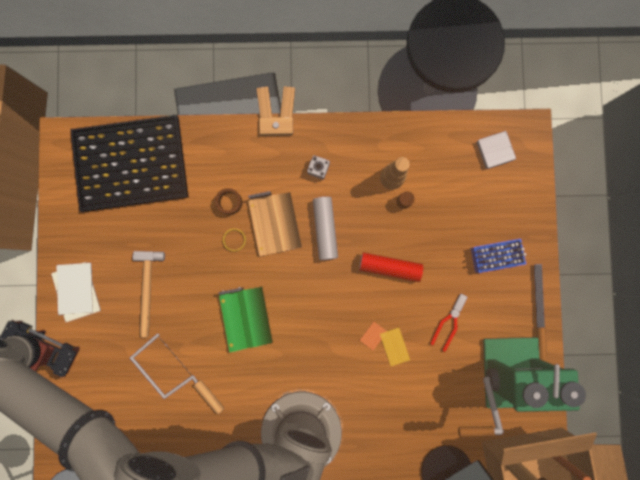

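The side and top views agree. The grey mandrel is at top (325,228). The pale cradle is at top (274,224), with its dark stop plate at the far end (258,194) and its bevel facing the mandrel. The red bar and the green cradle are decoys. Next I'll measure.

```bash
cat > h.py <<'E'
import numpy as np,cv2
def cloud(c):
    z=c["range_z"];K=c["mtx"];E=c["extrinsics"]
    v,u=np.mgrid[:480,:640]
    P=np.stack([(u-K[0,2])*z/K[0,0],(v-K[1,2])*z/K[1,1],z],-1)
    W=(P-E[:3,3])@E[:3,:3]
    W[z<=0]=np.nan
    return W
def proj(c,p):
    p=np.asarray(p,float).reshape(-1,3);q=p@c["extrinsics"][:3,:3].T+c["extrinsics"][:3,3]
    q=q@c["mtx"].T
    return q[:,:2]/q[:,2:]
E
python3 - <<'E'
from h import *
for n in("top","side"):
    c=dict(np.load(n+"0.npz"));W=cloud(c)
    px={"top":[(325,228),(274,224),(258,194),(325,280),(397,165),(405,200),(317,167),(229,203),(234,239)],"side":[(335,265),(310,235),(332,215),(393,240),(280,300)]}[n]
    for u,v in px: print(n,u,v,W[v,u].round(4))
    cv2.imwrite(f"pics/{n}crop.png",cv2.resize(c["color"][:,:,::-1][140:300,200:360] if n=="top" else c["color"][:,:,::-1][180:300,250:410],None,fx=4,fy=4,interpolation=2))
E
```

```text
top 325 228 [ 0.59   -0.0801  0.0575]
top 274 224 [0.6088 0.0714 0.0079]
top 258 194 [0.6931 0.1128 0.0562]
top 325 280 [ 0.4392 -0.0775 -0.0022]
top 397 165 [ 0.7408 -0.2718  0.2142]
top 405 200 [ 0.666  -0.3128  0.0673]
top 317 167 [ 0.7707 -0.0603  0.0487]
top 229 203 [ 0.6756  0.2066 -0.0011]
top 234 239 [ 0.5671  0.1932 -0.006 ]
side 335 265 [ 0.5792 -0.105   0.0468]
side 310 235 [0.6106 0.0847 0.0067]
side 332 215 [0.6863 0.0999 0.0388]
side 393 240 [ 0.7609 -0.084   0.046 ]
side 280 300 [ 0.4311 -0.1064 -0.0017]
```

View pics/topcrop.png

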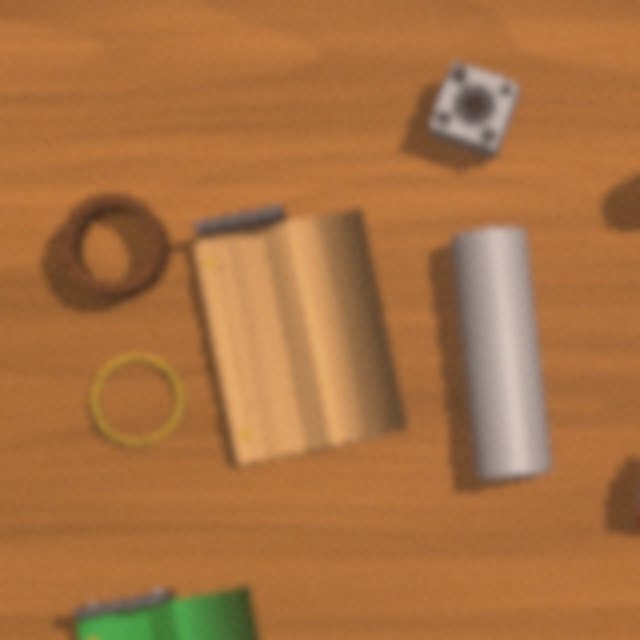

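```bash
cat > fit.py <<'E'
from h import *
from scipy.optimize import least_squares
def hz(x,y):
    yy=np.array([-.2,-.077,-.023,-.018,0,.032,.05,.0501,.2]);zz=np.array([0,0,.0144,.0144,.004,.0225,.0225,0,0])
    return np.where(abs(x)<=.085,np.interp(y,yy,zz),0)
def fit_cradle(cs):
    D=[]
    for c in cs:
        W=cloud(c).reshape(-1,3);rgb=c["color"].reshape(-1,3)
        m=(abs(W[:,0]-.6)<.14)&(W[:,1]>-.03)&(W[:,1]<.16)&(W[:,2]<.03)&(W[:,2]>-.02)
        D.append(W[m])
    off=np.zeros(2)
    def f(p):
        r=[]
        for i,w in enumerate(D):
            d=w[:,:2]-p[:2];c,s=np.cos(p[2]),np.sin(p[2])
            r.append((w[:,2]-hz(d[:,0]*c+d[:,1]*s,-d[:,0]*s+d[:,1]*c)-p[3+i])/.003)
        return np.concatenate(r)
    s=least_squares(f,[.605,.08,.18]+[0]*len(D),loss="soft_l1",diff_step=1e-3)
    return s.x,np.median(abs(s.fun))*3
def fit_mandrel(c,zc=None,cen=(.59,-.08)):
    W=cloud(c).reshape(-1,3)
    m=(np.hypot(W[:,0]-cen[0],W[:,1]-cen[1])<.12)&(W[:,2]>.02 if zc is None else W[:,2]>zc)
    return W[m]
E
cat > m0.py <<'E'
from fit import *
t=dict(np.load("top0.npz"));s=dict(np.load("side0.npz"))
for cs in([t],[s],[t,s]): print(fit_cradle(cs))
# pixel corners, top
px=np.array([[405,428],[360,212],[236,464],[195,238]])/4+[200,140]
ob=np.array([[-.085,-.077,0],[.085,-.077,0],[-.085,.05,.0225],[.085,.05,.0225]])
def T(p,o):
    c,s_=np.cos(p[2]),np.sin(p[2]);return np.c_[p[0]+o[:,0]*c-o[:,1]*s_,p[1]+o[:,0]*s_+o[:,1]*c,o[:,2]]
r=least_squares(lambda p:(proj(t,T(p,ob))-px).ravel(),[.6,.08,.18]);print(r.x,r.fun.round(2))
# mandrel: cylinder model per camera
for n,c in(("top",t),("side",s)):
    P=fit_mandrel(c,.02)
    def f(p): # x0,y0,yaw,z
        d=P-[p[0],p[1],p[3]];lat=-d[:,0]*np.sin(p[2])+d[:,1]*np.cos(p[2])
        return (np.hypot(lat,d[:,2])-.028)/.002
    q=least_squares(lambda p:np.r_[f(np.r_[.59,p])],[-.08,0.05,.028],loss="soft_l1").x
    q=np.r_[.59,q];d=P[:,:2]-q[:2];a=d[:,0]*np.cos(q[2])+d[:,1]*np.sin(q[2]);a=a[abs(f(q))<3]
    lo,hi=np.percentile(a,[.5,99.5]);mid=(lo+hi)/2
    print(n,len(P),"center",q[0]+mid*np.cos(q[2]),q[1]+mid*np.sin(q[2]),"yaw",q[2],"z",q[3],"len",hi-lo)
E
python3 m0.py
```

```text
(array([6.08988672e-01, 8.24901104e-02, 1.87284661e-01, 3.65794208e-04]), np.float64(2.656214456886251))
(array([0.60909412, 0.08143777, 0.19611998, 0.00085182]), np.float64(1.675410110175738))
(array([6.10745904e-01, 8.30162855e-02, 1.91328055e-01, 3.86209314e-04,
       1.07856363e-03]), np.float64(2.2348780917106184))
[0.60682146 0.08175003 0.17968372] [ 0.26  0.65  0.48 -0.66 -0.05 -0.15 -0.68  0.15]
top 1171 center 0.5922675874135179 -0.0796145035536656 yaw 0.09003080630978046 z 0.028107137157510304 len 0.17785241890672027
side 1519 center 0.5915339901939308 -0.08156995930221399 yaw 0.08821610758971148 z 0.028106362488083975 len 0.18103318739888855
```

```bash
cat > tgt.py <<'E'
import sys,numpy as np
from scipy.spatial.transform import Rotation as R
from cell import env
C=np.array([.609,.082]);YAW=.187
s=env.sense();p=s["tcp_pos"];Rt=R.from_quat(s["ee_rot"])
def c2w(x,y):return C+[x*np.cos(YAW)-y*np.sin(YAW),x*np.sin(YAW)+y*np.cos(YAW)]
def w2c(q):
    d=np.array(q[:2])-C;return np.array([d@[np.cos(YAW),np.sin(YAW)],d@[-np.sin(YAW),np.cos(YAW)]])
def target(x,y,z,sgn=1,yaw=YAW):
    w=np.r_[c2w(x,y),z]
    X=sgn*np.array([np.cos(yaw),np.sin(yaw),0]);Y=np.array([0,0,-1.]);Rg=R.from_matrix(np.c_[X,Y,np.cross(X,Y)])
    return (Rt.inv().apply(w-p)*100).round(2),np.degrees((Rt.inv()*Rg).as_rotvec()).round(2)
def show():
    print("t",s["time"],"tcp",p.round(4),"cradle",w2c(p).round(4),"F",s["force"].round(2),"w",round(s["grip_width"],4),"j",s["joints"].round(2))
    print(Rt.as_matrix().round(3))
E
python3 - <<'E'
from tgt import *
show()
for sg in(1,-1):print(sg,target(-.047,-.235,.2,sg))
E
```

```text
t 0.1 tcp [0.2987 0.6047 0.2218] cradle [-0.2077  0.5713] F [-0.56  0.31 -0.03] w 0.0878 j [-1.22  0.48  0.02  1.56 -0.01  1.11 -0.08]
[[ 0.443 -0.001 -0.897]
 [ 0.897 -0.002  0.443]
 [-0.002 -1.    -0.   ]]
1 (array([-54.71,   2.28, -61.36]), array([ 5.0e-02,  5.3e+01, -8.0e-02]))
-1 (array([-54.71,   2.28, -61.36]), array([-1.00e-01, -1.27e+02, -6.00e-02]))
```

Emit:
{"method": "apply_moves", "body": {"gripper": [1, 1, 1, 1, 1], "xyz": [[-54.7, 2, -61.4], [-54.7, 2, -61.4], [-54.7, 2, -61.4], [-54.7, 2, -61.4], [-54.7, 2, -61.4]], "angular": [[0, 53, 0], [0, 53, 0], [0, 53, 0], [0, 53, 0], [0, 53, 0]]}}

```text
time: 0.72
tcp_pos: [0.4164, 0.3135, 0.2149]
ee_rot: [0.704, 0.064, -0.064, -0.704]
force: [1.1, -0.0, -0.2]
grip_width: 0.0882
```

```bash
python3 - <<'E'
from tgt import *
show();print(target(-.047,-.235,.2))
E
```

```text
t 0.725 tcp [0.4164 0.3135 0.2149] cradle [-0.1462  0.2632] F [ 1.08 -0.04 -0.16] w 0.0882 j [-1.01  0.23  0.29  1.94 -0.08  0.97 -0.5 ]
[[ 0.984 -0.    -0.18 ]
 [ 0.18  -0.     0.984]
 [-0.    -1.     0.   ]]
(array([ 10.22,   1.49, -49.77]), array([-0.  , -0.34, -0.01]))
```

Emit:
{"method": "apply_moves", "body": {"gripper": [1, 1, 1, 1, 1], "xyz": [[10.2, 1.5, -49.8], [10.2, 1.5, -49.8], [10.2, 1.5, -49.8], [10.2, 1.5, -49.8], [10.2, 1.5, -49.8]], "angular": [[0, -0.3, 0], [0, -0.3, 0], [0, -0.3, 0], [0, -0.3, 0], [0, -0.3, 0]]}}

```text
time: 1.35
tcp_pos: [0.5348, 0.0248, 0.2057]
ee_rot: [-0.704, -0.068, 0.068, 0.704]
force: [0.5, 0.4, 0.2]
grip_width: 0.088
```

```bash
python3 - <<'E'
from tgt import *
show();print(target(-.047,-.235,.2))
E
```

```text
t 1.35 tcp [0.5348 0.0248 0.2057] cradle [-0.0835 -0.0424] F [0.47 0.35 0.19] w 0.088 j [-0.54  0.28  0.46  1.93 -0.15  0.96  0.18]
[[ 0.982 -0.    -0.191]
 [ 0.191  0.     0.982]
 [ 0.    -1.     0.   ]]
(array([  3.54,   0.57, -19.28]), array([-0.02,  0.32,  0.  ]))
```

Emit:
{"method": "apply_moves", "body": {"gripper": [1, 1, 1, 1, 1], "xyz": [[3.5, 0.6, -19.3], [3.5, 0.6, -19.3], [3.5, 0.6, -19.3], [3.5, 0.6, -19.3], [3.5, 0.6, -19.3]], "angular": [[0, 0.2, 0], [0, 0.2, 0], [0, 0.2, 0], [0, 0.2, 0], [0, 0.2, 0]]}}

```text
time: 1.98
tcp_pos: [0.6053, -0.1563, 0.1992]
ee_rot: [-0.704, -0.066, 0.067, 0.704]
force: [-0.6, 0.9, -0.3]
grip_width: 0.0877
```

```bash
python3 - <<'E'
from tgt import *
show();print(target(-.047,-.225,.022))
E
```

```text
t 1.975 tcp [ 0.6053 -0.1563  0.1992] cradle [-0.0479 -0.2335] F [-0.62  0.89 -0.34] w 0.0877 j [-0.22  0.45  0.5   1.73 -0.25  1.02  0.56]
[[ 0.982 -0.001 -0.186]
 [ 0.186  0.     0.982]
 [-0.001 -1.     0.   ]]
(array([ 0.11, 17.72,  0.84]), array([-0.03,  0.03, -0.06]))
```

Emit:
{"method": "apply_moves", "body": {"gripper": [1, 1, 1, 1, 1], "xyz": [[0, 5, 0], [0, 10, 0], [0, 15, 0], [0, 17, 0], [0, 17.4, 0]], "angular": [[0, 0, 0], [0, 0, 0], [0, 0, 0], [0, 0, 0], [0, 0, 0]]}}

```text
time: 2.6
tcp_pos: [0.6055, -0.1547, 0.0254]
ee_rot: [-0.704, -0.067, 0.068, 0.704]
force: [-0.1, -0.8, 0.3]
grip_width: 0.0879
```

```bash
python3 - <<'E'
from tgt import *
import cv2
show();print(target(-.047,-.205,.022))
c=env.capture("side");np.savez("side1.npz",**c)
cv2.imwrite("pics/side1.png",cv2.resize(c["color"][150:350,220:480,::-1],None,fx=3,fy=3,interpolation=2))
E
```

```text
t 2.6 tcp [ 0.6055 -0.1547  0.0254] cradle [-0.0475 -0.2319] F [-0.11 -0.77  0.28] w 0.0879 j [-0.13  0.67  0.39  1.84 -0.37  0.71  0.66]
[[ 0.982 -0.001 -0.189]
 [ 0.189  0.001  0.982]
 [-0.001 -1.     0.001]]
(array([0.06, 0.35, 2.69]), array([-0.06,  0.19, -0.06]))
```

View pics/side1.png

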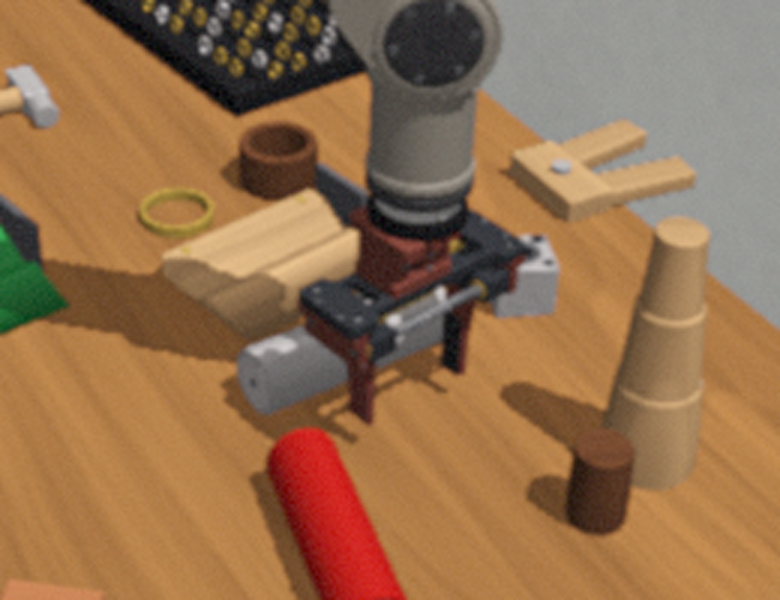

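The picture shows both open fingers, at (362,400) and (455,350), down behind the mandrel with clear bench all round. I'll start the push slowly.

Emit:
{"method": "apply_moves", "body": {"gripper": [1, 1, 1, 1, 1], "xyz": [[0, 0.2, 1], [0, 0.2, 2], [0, 0.2, 2.6], [0, 0.2, 3], [0, 0.2, 3.4]], "angular": [[0, 0, 0], [0, 0, 0], [0, 0, 0], [0, 0, 0], [0, 0, 0]]}}

```text
time: 3.28
tcp_pos: [0.5995, -0.123, 0.0241]
ee_rot: [0.704, 0.067, -0.066, -0.704]
force: [-0.3, -0.7, 0.8]
grip_width: 0.0879
```

Emit:
{"method": "apply_moves", "body": {"gripper": [1, 1, 1, 1, 1], "xyz": [[0, 0, 0.4], [0, 0, 0.8], [0, 0, 1.2], [0, 0, 1.6], [0, 0, 2]], "angular": [[0, 0, 0], [0, 0, 0], [0, 0, 0], [0, 0, 0], [0, 0, 0]]}}

```text
time: 3.9
tcp_pos: [0.5955, -0.1029, 0.0238]
ee_rot: [-0.704, -0.067, 0.067, 0.704]
force: [0.2, -0.1, -0.3]
grip_width: 0.0878
```

```bash
python3 - <<'E'
from tgt import *
import cv2
show();print(target(-.047,-.045,.022))
c=env.capture("side");np.savez("side2.npz",**c)
cv2.imwrite("pics/side2.png",cv2.resize(c["color"][150:350,220:480,::-1],None,fx=3,fy=3,interpolation=2))
E
```

```text
t 3.9 tcp [ 0.5955 -0.1029  0.0238] cradle [-0.0476 -0.1792] F [ 0.19 -0.08 -0.28] w 0.0878 j [-0.22  0.65  0.4   1.89 -0.38  0.68  0.59]
[[ 0.982 -0.    -0.188]
 [ 0.188  0.     0.982]
 [-0.    -1.     0.   ]]
(array([ 0.08,  0.18, 13.42]), array([-0. ,  0.1, -0. ]))
```

View pics/side2.png

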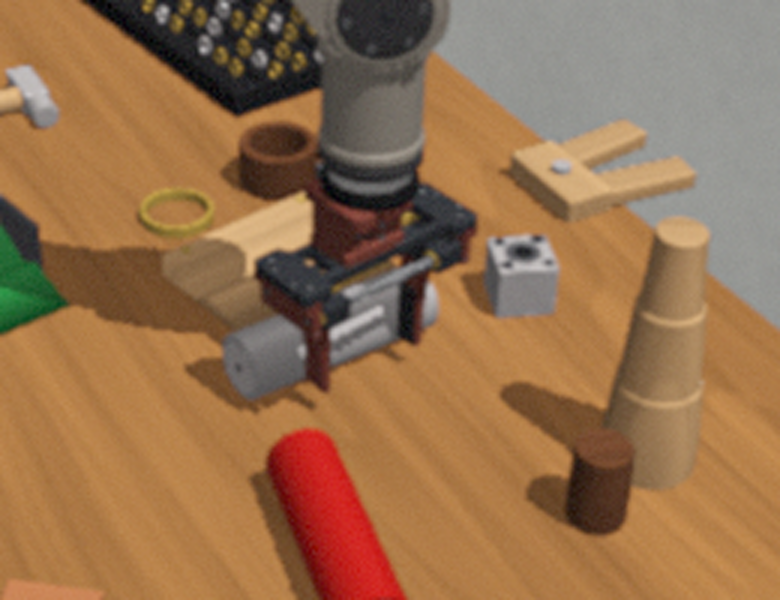

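The mandrel has moved from its old place: its near end is at (245,365), and both fingers lie along its back. I'll go on at the same pace.

Emit:
{"method": "apply_moves", "body": {"gripper": [1, 1, 1, 1, 1], "xyz": [[0, 0, 0.5], [0, 0, 1], [0, 0, 1.5], [0, 0, 2], [0, 0, 2.5]], "angular": [[0, 0, 0], [0, 0, 0], [0, 0, 0], [0, 0, 0], [0, 0, 0]]}}

```text
time: 4.58
tcp_pos: [0.5908, -0.0782, 0.0238]
ee_rot: [-0.704, -0.067, 0.067, 0.704]
force: [0.9, -0.6, -0.2]
grip_width: 0.0879
```

Emit:
{"method": "apply_moves", "body": {"gripper": [1, 1, 1, 1, 1], "xyz": [[0, 0, 0.5], [0, 0, 1], [0, 0, 1.5], [0, 0, 2], [0, 0, 2.5]], "angular": [[0, 0, 0], [0, 0, 0], [0, 0, 0], [0, 0, 0], [0, 0, 0]]}}

```text
time: 5.2
tcp_pos: [0.5862, -0.0537, 0.0238]
ee_rot: [0.704, 0.067, -0.067, -0.704]
force: [0.1, -1.3, 0.8]
grip_width: 0.0879
```

```bash
python3 - <<'E'
from tgt import *
import cv2
show();print(target(-.047,-.045,.022))
c=env.capture("side");np.savez("side3.npz",**c)
cv2.imwrite("pics/side3.png",cv2.resize(c["color"][150:350,220:480,::-1],None,fx=3,fy=3,interpolation=2))
E
```

```text
t 5.2 tcp [ 0.5862 -0.0537  0.0238] cradle [-0.0477 -0.1291] F [ 0.07 -1.28  0.75] w 0.0879 j [-0.31  0.63  0.4   1.93 -0.38  0.66  0.51]
[[ 0.982  0.    -0.188]
 [ 0.188 -0.     0.982]
 [ 0.    -1.    -0.   ]]
(array([0.08, 0.18, 8.41]), array([0. , 0.1, 0. ]))
```

View pics/side3.png

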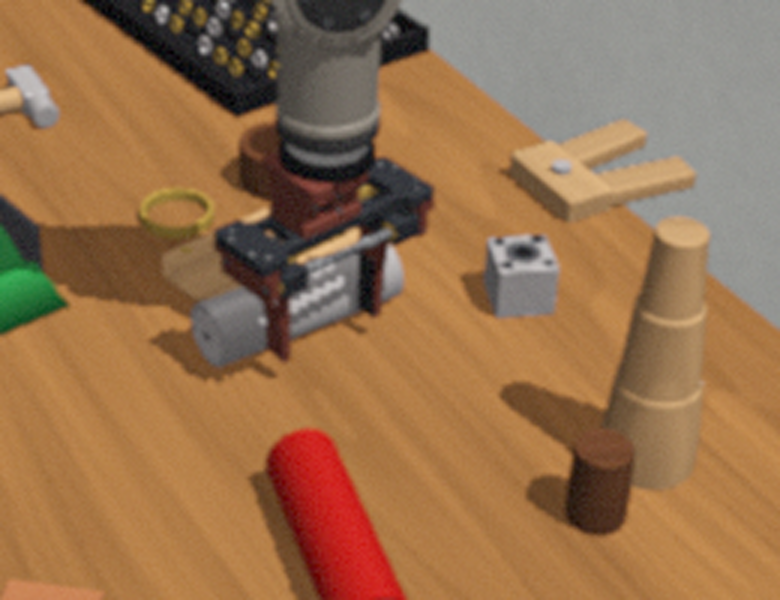

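The mandrel is still parallel to the fingers, with its near end at (210,335), and is starting on the bevel.

Emit:
{"method": "apply_moves", "body": {"gripper": [1, 1, 1, 1, 1], "xyz": [[0, 0, 0.5], [0, 0, 1], [0, 0, 1.5], [0, 0, 2], [0, 0, 2.5]], "angular": [[0, 0, 0], [0, 0, 0], [0, 0, 0], [0, 0, 0], [0, 0, 0]]}}

```text
time: 5.88
tcp_pos: [0.5842, -0.0362, 0.026]
ee_rot: [0.707, 0.067, -0.062, -0.702]
force: [3.5, -15.2, 9.8]
grip_width: 0.0879
```

Emit:
{"method": "apply_moves", "body": {"gripper": [1, 1, 1, 1, 1], "xyz": [[0, 0, 0.5], [0, 0, 1], [0, 0, 1.5], [0, 0, 2], [0, 0, 2.5]], "angular": [[0, 0, 0], [0, 0, 0], [0, 0, 0], [0, 0, 0], [0, 0, 0]]}}

```text
time: 6.5
tcp_pos: [0.5799, -0.0112, 0.0261]
ee_rot: [0.707, 0.067, -0.062, -0.702]
force: [3.6, -15.5, 8.9]
grip_width: 0.088
```

```bash
python3 - <<'E'
from tgt import *
import cv2
show();print(target(-.047,-.045,.022))
c=env.capture("side");np.savez("side4.npz",**c)
cv2.imwrite("pics/side4.png",cv2.resize(c["color"][150:350,220:480,::-1],None,fx=3,fy=3,interpolation=2))
E
```

```text
t 6.5 tcp [ 0.5799 -0.0112  0.0261] cradle [-0.0459 -0.0862] F [  3.58 -15.52   8.94] w 0.088 j [-0.4   0.61  0.41  1.96 -0.38  0.64  0.43]
[[ 0.983  0.007 -0.182]
 [ 0.182 -0.006  0.983]
 [ 0.006 -1.    -0.007]]
(array([-0.13,  0.37,  4.12]), array([ 0.42, -0.24,  0.35]))
```

View pics/side4.png

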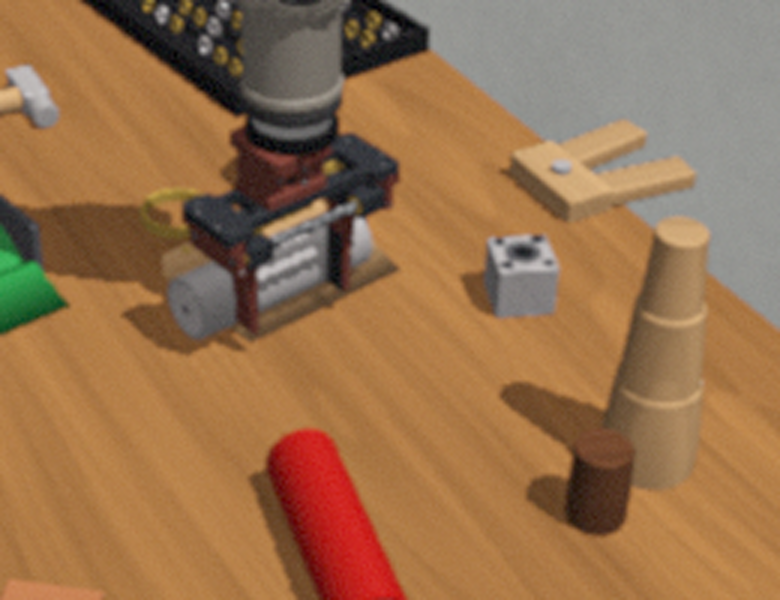

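The pushing force has risen to about 15 N with roughly 9 N of finger drag, and the arm gives by about 7 mm. Raising the fingers while pushing will follow the rising back of the mandrel and ease that drag.

Emit:
{"method": "apply_moves", "body": {"gripper": [1, 1, 1, 1, 1], "xyz": [[0, -0.2, 0.2], [0, -0.4, 0.4], [0, -0.6, 0.6], [0, -0.7, 0.8], [0, -0.8, 1.0]], "angular": [[0, 0, 0], [0, 0, 0], [0, 0, 0], [0, 0, 0], [0, 0, 0]]}}

```text
time: 7.18
tcp_pos: [0.578, -0.0026, 0.0342]
ee_rot: [0.707, 0.067, -0.062, -0.701]
force: [1.9, -18.3, 14.2]
grip_width: 0.0878
```

```bash
python3 - <<'E'
from tgt import *
import cv2
show();print(target(-.047,-.045,.022))
c=env.capture("side");np.savez("side5.npz",**c)
cv2.imwrite("pics/side5.png",cv2.resize(c["color"][150:350,220:480,::-1],None,fx=3,fy=3,interpolation=2))
E
```

```text
t 7.175 tcp [ 0.578  -0.0026  0.0342] cradle [-0.0462 -0.0773] F [  1.9  -18.26  14.25] w 0.0878 j [-0.43  0.6   0.42  1.96 -0.37  0.65  0.41]
[[ 0.983  0.007 -0.182]
 [ 0.182 -0.007  0.983]
 [ 0.006 -1.    -0.008]]
(array([-0.1 ,  1.19,  3.24]), array([ 0.48, -0.25,  0.33]))
```

View pics/side5.png

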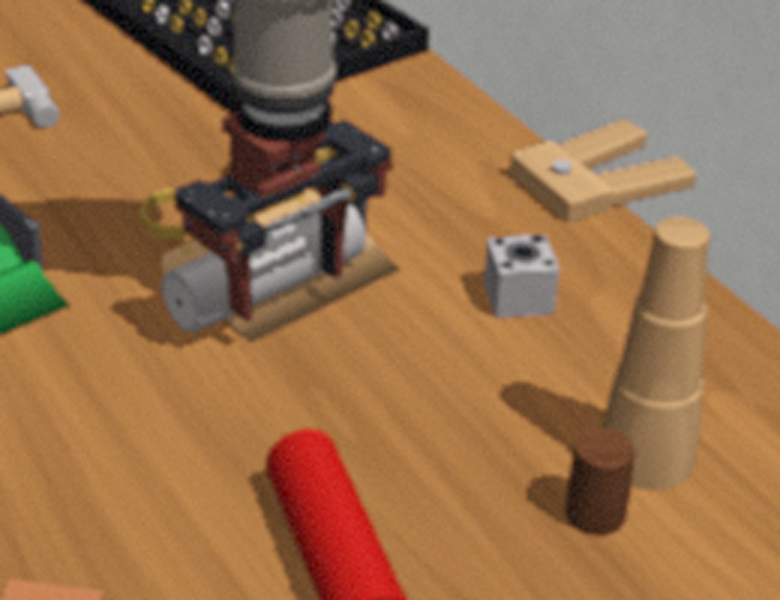

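```bash
cat > mf.py <<'E'
from fit import *
from tgt import w2c,c2w,YAW
def mandrel(c,c0=(-.047,-.04),rad=.13):
    W=cloud(c).reshape(-1,3);rgb=c["color"].reshape(-1,3).astype(int)
    C=np.array([w2c(w) for w in [c2w(0,0)]])
    from tgt import C as O
    d=W[:,:2]-O;x=d@[np.cos(YAW),np.sin(YAW)];y=d@[-np.sin(YAW),np.cos(YAW)]
    grey=(rgb.max(1)-rgb.min(1)<25)&(rgb.mean(1)>90)
    m=(abs(x-c0[0])<rad)&(abs(y-c0[1])<.045)&(W[:,2]>.012)&(W[:,2]<.078)&grey
    P=np.c_[x,y,W[:,2]][m]
    def f(p):
        d=P-[0,p[0],p[2]];lat=d[:,1]-P[:,0]*p[1]
        return (np.hypot(lat,d[:,2])-.028)/.002
    s=least_squares(f,[c0[1],0,.037],loss="soft_l1");g=abs(s.fun)
    ok=abs(f(s.x))<3
    lo,hi=np.percentile(P[ok,0],[.5,99.5])
    return dict(n=len(P),ok=ok.sum(),y=s.x[0].round(4),dyaw=s.x[1].round(4),z=s.x[2].round(4),xlo=lo.round(4),xhi=hi.round(4)),P
E
python3 - <<'E'
from mf import *
for i,y in((2,-.14),(3,-.09),(4,-.05),(5,-.04)): print(i,mandrel(dict(np.load(f"side{i}.npz")),(-.047,y))[0])
E
```

```text
2 {'n': 927, 'ok': np.int64(811), 'y': np.float64(-0.1394), 'dyaw': np.float64(-0.0973), 'z': np.float64(0.0282), 'xlo': np.float64(-0.1374), 'xhi': np.float64(0.0417)}
3 {'n': 865, 'ok': np.int64(760), 'y': np.float64(-0.0898), 'dyaw': np.float64(-0.101), 'z': np.float64(0.0284), 'xlo': np.float64(-0.1323), 'xhi': np.float64(0.0461)}
4 {'n': 827, 'ok': np.int64(710), 'y': np.float64(-0.0476), 'dyaw': np.float64(-0.0037), 'z': np.float64(0.0376), 'xlo': np.float64(-0.1301), 'xhi': np.float64(0.0503)}
5 {'n': 923, 'ok': np.int64(811), 'y': np.float64(-0.0386), 'dyaw': np.float64(-0.0016), 'z': np.float64(0.0399), 'xlo': np.float64(-0.13), 'xhi': np.float64(0.0507)}
```

The fit shows the mandrel square to the V: centre at cradle y = -39 mm, height 39 mm, halfway up the bevel. I'll push on gently.

Emit:
{"method": "apply_moves", "body": {"gripper": [1, 1, 1, 1, 1], "xyz": [[0, -0.1, 0.3], [0, -0.2, 0.6], [0, -0.3, 0.9], [0, -0.3, 1.1], [0, -0.3, 1.3]], "angular": [[0, 0, 0], [0, 0, 0], [0, 0, 0], [0, 0, 0], [0, 0, 0]]}}

```text
time: 7.85
tcp_pos: [0.5717, 0.0189, 0.0344]
ee_rot: [-0.704, -0.067, 0.068, 0.704]
force: [-0.5, -0.2, -0.2]
grip_width: 0.0874
```

```bash
cat > chk.py <<'E'
import sys
from mf import *
from tgt import *
show()
for n in sys.argv[3:]:
    c=env.capture(n);np.savez(f"{n}{sys.argv[1]}.npz",**c)
    print(n,mandrel(c,(-.047,float(sys.argv[2])))[0])
    r=c["color"][150:350,220:480,::-1] if n=="side" else c["color"][130:330,180:440,::-1]
    cv2.imwrite(f"pics/{n}{sys.argv[1]}.png",cv2.resize(r,None,fx=3,fy=3,interpolation=2))
E
python3 chk.py 6 -.027 side
```

```text
t 7.85 tcp [0.5717 0.0189 0.0344] cradle [-0.0483 -0.055 ] F [-0.46 -0.24 -0.19] w 0.0874 j [-0.46  0.59  0.41  1.96 -0.38  0.66  0.39]
[[ 0.982 -0.002 -0.189]
 [ 0.189  0.001  0.982]
 [-0.001 -1.     0.001]]
side {'n': 754, 'ok': np.int64(645), 'y': np.float64(0.0014), 'dyaw': np.float64(-0.0072), 'z': np.float64(0.0388), 'xlo': np.float64(-0.1299), 'xhi': np.float64(0.0513)}
```

Emit:
{"method": "apply_moves", "body": {"gripper": [1, 1, 1, 0, 0], "xyz": [[0, -1, -1], [0, -5, -1.5], [0, -10, -1], [-6, -11, 2], [-11.7, -11.5, 5.5]], "angular": [[0, 0, 0], [0, 0, 0], [0, 0, 0], [0, 0, 0], [0, 0, 0]]}}

```text
time: 8.52
tcp_pos: [0.456, 0.0458, 0.1502]
ee_rot: [-0.704, -0.067, 0.065, 0.704]
force: [-0.6, 0.2, 1.5]
grip_width: 0.0716
```

Emit:
{"method": "apply_moves", "body": {"gripper": [0, 0, 0], "xyz": [[0, 0, 0], [0, 0, 0], [0, 0, 0]], "angular": [[0, 0, 0], [0, 0, 0], [0, 0, 0]]}}

```text
time: 8.9
tcp_pos: [0.458, 0.0456, 0.1494]
ee_rot: [0.704, 0.067, -0.066, -0.704]
force: [-0.4, 0.0, 1.0]
grip_width: 0.0413
```

```bash
python3 chk.py 7 0 side top; python3 -c "
from tgt import *
print(target(-.163,0,.03))"
```

```text
t 8.9 tcp [0.458  0.0456 0.1494] cradle [-0.1551 -0.0077] F [-0.36  0.    0.99] w 0.0413 j [-0.7   0.24  0.54  2.15 -0.17  0.79  0.13]
[[ 0.982  0.001 -0.186]
 [ 0.186 -0.     0.982]
 [ 0.001 -1.    -0.001]]
side {'n': 1374, 'ok': np.int64(1254), 'y': np.float64(-0.0017), 'dyaw': np.float64(-0.0022), 'z': np.float64(0.0365), 'xlo': np.float64(-0.1286), 'xhi': np.float64(0.0516)}
top {'n': 544, 'ok': np.int64(496), 'y': np.float64(0.0002), 'dyaw': np.float64(-0.0005), 'z': np.float64(0.0364), 'xlo': np.float64(-0.0964), 'xhi': np.float64(0.0454)}
(array([-0.75, 11.91,  0.77]), array([0.05, 0.02, 0.02]))
```

View pics/side7.png

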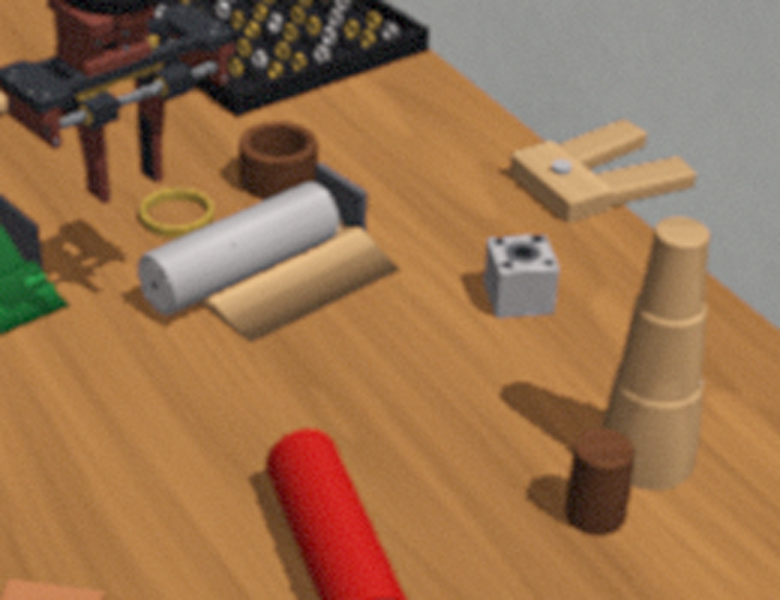

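View pics/top7.png

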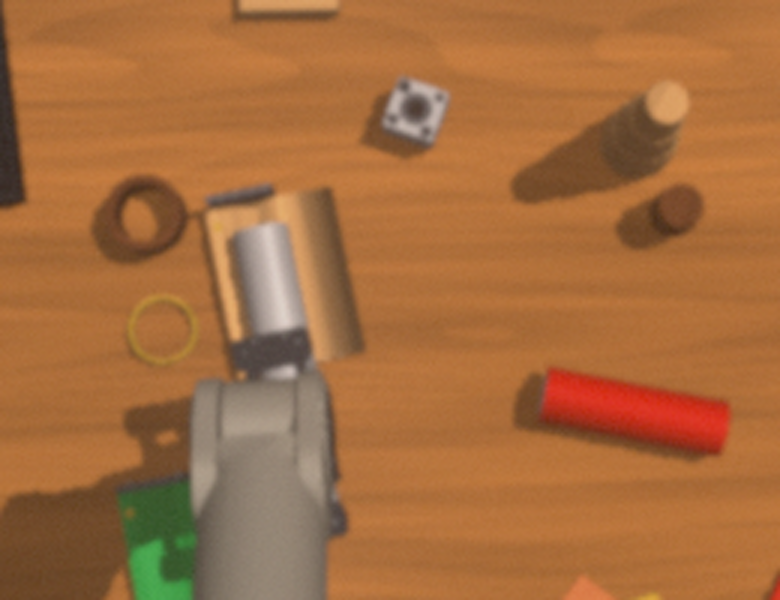

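The mandrel lies in the V at height 36.4 mm. In the side view its near end is at (155,285), with a gap left before the stop plate at (345,195). I'll shut the fingers and lower them beyond that near end.

Emit:
{"method": "apply_moves", "body": {"gripper": [0, 0, 0, 0, 0], "xyz": [[-0.4, 0, 0.7], [-0.4, 0, 0.7], [-0.4, 2, 0.7], [-0.4, 4, 0.7], [-0.4, 6, 0.7]], "angular": [[0, 0, 0], [0, 0, 0], [0, 0, 0], [0, 0, 0], [0, 0, 0]]}}

```text
time: 9.62
tcp_pos: [0.4514, 0.0526, 0.0884]
ee_rot: [0.704, 0.067, -0.067, -0.704]
force: [-0.5, -0.3, 0.1]
grip_width: 0.0007
```

```bash
python3 -c "
from tgt import *
show();print(target(-.158,0,.027))"
```

```text
t 9.625 tcp [0.4514 0.0526 0.0884] cradle [-0.1603  0.0004] F [-0.47 -0.25  0.07] w 0.0007 j [-0.66  0.34  0.49  2.21 -0.27  0.64  0.21]
[[ 0.982  0.    -0.188]
 [ 0.188 -0.     0.982]
 [ 0.    -1.    -0.   ]]
(array([ 0.23,  6.14, -0.04]), array([0.  , 0.12, 0.01]))
```

Emit:
{"method": "apply_moves", "body": {"gripper": [0, 0, 0, 0], "xyz": [[0, 3, 0], [0, 5, 0], [0, 6.1, 0], [0, 6.1, 0]], "angular": [[0, 0, 0], [0, 0, 0], [0, 0, 0], [0, 0, 0]]}}

```text
time: 10.12
tcp_pos: [0.451, 0.0523, 0.0277]
ee_rot: [0.704, 0.066, -0.067, -0.704]
force: [-0.4, 0.5, 1.1]
grip_width: 0.0007
```

```bash
python3 chk.py 8 0 side
```

```text
t 10.125 tcp [0.451  0.0523 0.0277] cradle [-0.1608  0.0002] F [-0.4   0.51  1.09] w 0.0007 j [-0.58  0.46  0.4   2.24 -0.37  0.5   0.3 ]
[[ 0.982 -0.001 -0.188]
 [ 0.188 -0.     0.982]
 [-0.001 -1.    -0.   ]]
side {'n': 1359, 'ok': np.int64(1238), 'y': np.float64(-0.0015), 'dyaw': np.float64(0.0017), 'z': np.float64(0.0367), 'xlo': np.float64(-0.1298), 'xhi': np.float64(0.0511)}
```

View pics/side8.png

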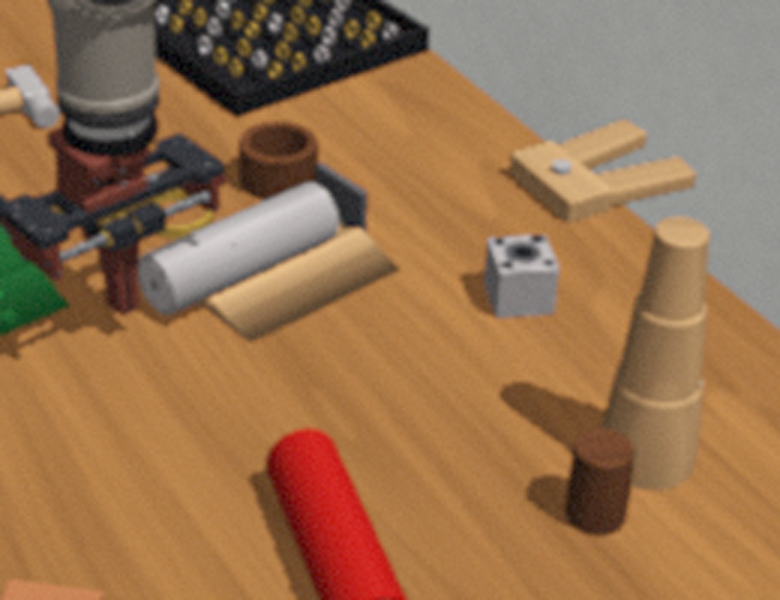

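The shut fingers stand at (120,285), just short of the mandrel's end and in line with it. Now the end push.

Emit:
{"method": "apply_moves", "body": {"gripper": [0, 0, 0, 0, 0], "xyz": [[0.8, 0, 0], [1.3, 0, 0], [1.7, 0, 0], [2.1, 0, 0], [2.5, 0, 0]], "angular": [[0, 0, 0], [0, 0, 0], [0, 0, 0], [0, 0, 0], [0, 0, 0]]}}

```text
time: 10.8
tcp_pos: [0.4737, 0.0568, 0.0277]
ee_rot: [-0.704, -0.065, 0.068, 0.704]
force: [-8.9, -1.7, 7.9]
grip_width: 0.0003
```

Emit:
{"method": "apply_moves", "body": {"gripper": [0, 0, 0, 0, 0], "xyz": [[0.4, 0, 0], [0.8, 0, 0], [1.2, 0, 0], [1.5, 0, 0], [1.8, 0, 0]], "angular": [[0, 0, 0], [0, 0, 0], [0, 0, 0], [0, 0, 0], [0, 0, 0]]}}

```text
time: 11.42
tcp_pos: [0.4902, 0.0599, 0.0275]
ee_rot: [-0.704, -0.064, 0.069, 0.704]
force: [-8.8, -2.0, 8.7]
grip_width: 0.0004
```

```bash
python3 chk.py 9 0 side
```

```text
t 11.425 tcp [0.4902 0.0599 0.0275] cradle [-0.1209  0.0003] F [-8.8  -1.98  8.72] w 0.0004 j [-0.57  0.51  0.4   2.14 -0.37  0.56  0.3 ]
[[ 0.982 -0.007 -0.187]
 [ 0.187 -0.     0.982]
 [-0.007 -1.     0.001]]
side {'n': 1245, 'ok': np.int64(1196), 'y': np.float64(-0.0013), 'dyaw': np.float64(-0.001), 'z': np.float64(0.037), 'xlo': np.float64(-0.111), 'xhi': np.float64(0.0685)}
```

View pics/side9.png

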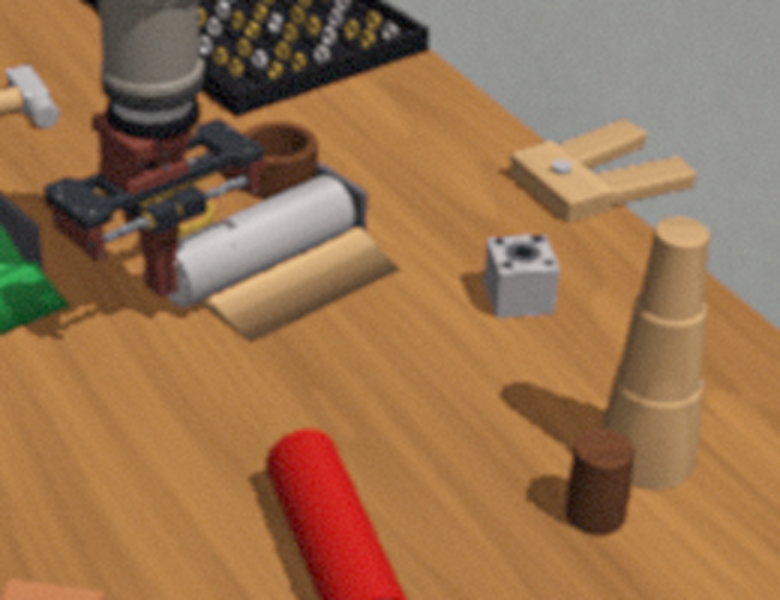

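```bash
cat > pitch.py <<'E'
import sys
from mf import *
for i in sys.argv[1:]:
    P=mandrel(dict(np.load(f"side{i}.npz")),(-.03,0))[1]
    f=lambda p:(np.hypot(P[:,1]-p[0]-p[1]*P[:,0],P[:,2]-p[2]-p[3]*(P[:,0]+.03))-.028)/.002
    print(i,least_squares(f,[0,0,.036,0],loss="soft_l1").x.round(4))
E
python3 pitch.py 7 8 9
```

```text
7 [-0.0017 -0.0024  0.0364 -0.0015]
8 [-0.0015  0.0016  0.0366  0.0005]
9 [-0.0013 -0.0026  0.037  -0.0098]
```

Emit:
{"method": "apply_moves", "body": {"gripper": [0, 0], "xyz": [[0, -0.1, 0], [0, -0.15, 0]], "angular": [[0, 0, 0], [0, 0, 0]]}}

```text
time: 11.72
tcp_pos: [0.4926, 0.0603, 0.0292]
ee_rot: [0.704, 0.066, -0.067, -0.704]
force: [-3.1, 0.2, -1.7]
grip_width: 0.0002
```

```bash
python3 chk.py 10 0 side; python3 pitch.py 10
```

```text
t 11.725 tcp [0.4926 0.0603 0.0292] cradle [-0.1184  0.0003] F [-3.14  0.22 -1.72] w 0.0002 j [-0.57  0.51  0.4   2.14 -0.37  0.56  0.29]
[[ 0.982 -0.002 -0.188]
 [ 0.188 -0.     0.982]
 [-0.002 -1.    -0.   ]]
side {'n': 1247, 'ok': np.int64(1196), 'y': np.float64(-0.0015), 'dyaw': np.float64(-0.004), 'z': np.float64(0.0368), 'xlo': np.float64(-0.1094), 'xhi': np.float64(0.0704)}
10 [-0.0014 -0.0031  0.0368 -0.0059]
```

The vertical drag is gone. About 14 mm remain.

Emit:
{"method": "apply_moves", "body": {"gripper": [0, 0, 0, 0, 0], "xyz": [[0.3, -0.05, 0], [0.6, -0.05, 0], [0.8, -0.1, 0], [1.0, -0.1, 0], [1.2, -0.1, 0]], "angular": [[0, 0, 0], [0, 0, 0], [0, 0, 0], [0, 0, 0], [0, 0, 0]]}}

```text
time: 12.4
tcp_pos: [0.5048, 0.0627, 0.0305]
ee_rot: [-0.704, -0.066, 0.067, 0.704]
force: [-6.9, -1.8, 3.4]
grip_width: 0.0006
```

```bash
python3 chk.py 11 0 side; python3 pitch.py 11
```

```text
t 12.4 tcp [0.5048 0.0627 0.0305] cradle [-0.106   0.0004] F [-6.93 -1.79  3.42] w 0.0006 j [-0.57  0.52  0.41  2.11 -0.37  0.57  0.29]
[[ 0.982 -0.001 -0.188]
 [ 0.188 -0.     0.982]
 [-0.001 -1.     0.   ]]
side {'n': 1223, 'ok': np.int64(1167), 'y': np.float64(-0.0014), 'dyaw': np.float64(-0.0045), 'z': np.float64(0.0369), 'xlo': np.float64(-0.0962), 'xhi': np.float64(0.0814)}
11 [-0.0013 -0.004   0.0372 -0.0081]
```

Emit:
{"method": "apply_moves", "body": {"gripper": [0, 0], "xyz": [[0.1, 0, 0], [0.2, 0, 0]], "angular": [[0, 0, 0], [0, 0, 0]]}}

```text
time: 12.7
tcp_pos: [0.5048, 0.0627, 0.0304]
ee_rot: [-0.704, -0.065, 0.068, 0.704]
force: [-12.6, -2.0, 10.1]
grip_width: 0.0007
```

Emit:
{"method": "apply_moves", "body": {"gripper": [0, 0], "xyz": [[0.1, 0, 0], [0.2, 0, 0]], "angular": [[0, 0, 0], [0, 0, 0]]}}

```text
time: 12.95
tcp_pos: [0.5047, 0.0627, 0.0303]
ee_rot: [-0.704, -0.063, 0.07, 0.704]
force: [-16.9, -2.1, 14.4]
grip_width: 0.0002
```

The TCP stopped at x = 0.505 while the force climbed from 7 to 17 N, so the mandrel is against the stop. I'll back straight off and rise.

Emit:
{"method": "apply_moves", "body": {"gripper": [0, 0, 0, 0, 0], "xyz": [[-0.4, 0, 0], [-1, 0, 0], [-3, 0, 0], [-4, -3, 0], [-4, -8, 0]], "angular": [[0, 0, 0], [0, 0, 0], [0, 0, 0], [0, 0, 0], [0, 0, 0]]}}

```text
time: 13.58
tcp_pos: [0.4691, 0.0557, 0.1108]
ee_rot: [0.704, 0.066, -0.067, -0.704]
force: [0.6, 1.4, 0.2]
grip_width: 0.0005
```

Emit:
{"method": "apply_moves", "body": {"gripper": [0, 0, 0, 0, 0], "xyz": [[0, -5, 2], [0, -10, 6], [0, -10, 12], [0, -10, 18], [0, -10, 20]], "angular": [[0, 0, 0], [0, 0, 0], [0, 0, 0], [0, 0, 0], [0, 0, 0]]}}

```text
time: 14.2
tcp_pos: [0.4319, 0.2571, 0.2112]
ee_rot: [-0.703, -0.069, 0.068, 0.705]
force: [0.2, -0.2, -0.4]
grip_width: 0.0005
```

```bash
python3 chk.py 12 0 side top; python3 pitch.py 12
```

```text
t 14.2 tcp [0.4319 0.2571 0.2112] cradle [-0.1414  0.2049] F [ 0.16 -0.22 -0.36] w 0.0005 j [-1.07  0.21  0.47  2.   -0.12  0.95 -0.34]
[[ 0.981  0.002 -0.193]
 [ 0.193  0.003  0.981]
 [ 0.003 -1.     0.002]]
side {'n': 1316, 'ok': np.int64(1195), 'y': np.float64(-0.0015), 'dyaw': np.float64(0.0001), 'z': np.float64(0.0365), 'xlo': np.float64(-0.0969), 'xhi': np.float64(0.0819)}
top {'n': 878, 'ok': np.int64(821), 'y': np.float64(0.0001), 'dyaw': np.float64(-0.0027), 'z': np.float64(0.0365), 'xlo': np.float64(-0.0943), 'xhi': np.float64(0.082)}
12 [-0.0014  0.0016  0.0366 -0.0019]
```

View pics/side12.png

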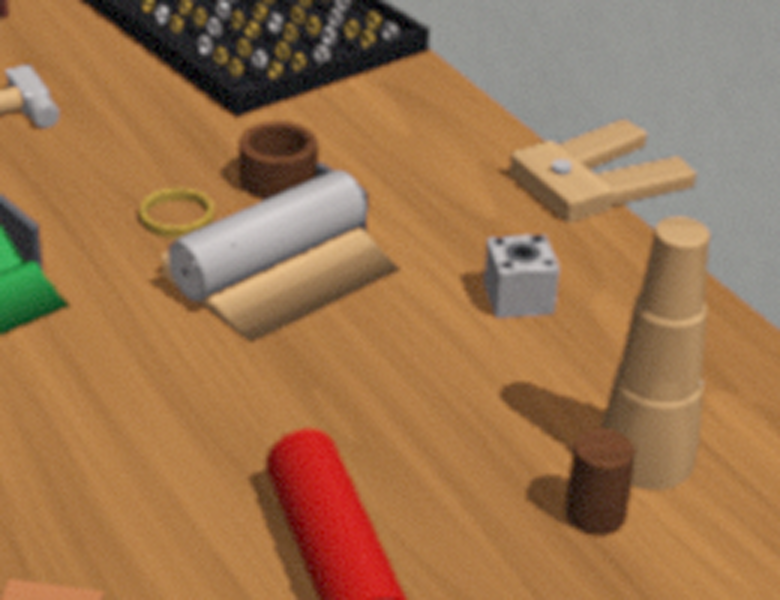

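View pics/top12.png

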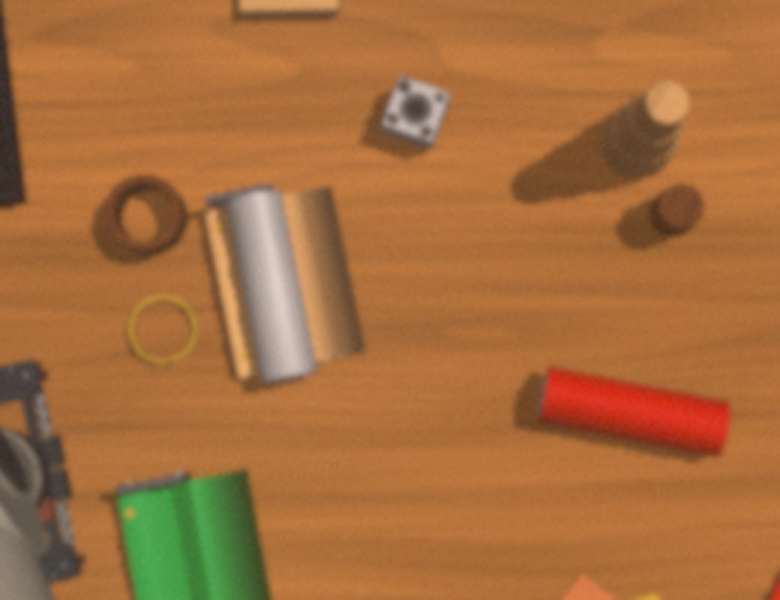

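The top view shows the mandrel in the V with its far end at the stop plate (250,190). The bystanders are where they were, and the gripper is clear at left. I'll hand it in.

```bash
python3 -c "
from cell import env
print(env.finish_job())"
```

```text
the job is handed in; nothing more can be done
None
```

I rolled the mandrel up the bevel and into the V, pushed it endways against the stop plate, backed the gripper off and handed the job in at about 14 s. For the rolling I pushed with the sides of the open fingers. For the end push I used the back of the shut fingers.

- **Lie in the V:** the last camera fits put its centre 36.5 mm above the bench (36.3 expected), within 1.5 mm of the V line, and square and level to within 3 mrad.
- **Against the stop:** in the final push the tool stood still while the force rose from about 7 to 17 N. The free end measured 94 to 97 mm from the cradle's middle (95 expected). The camera put the other end at 82 mm instead of 85. The dark plate may be hiding that edge, so I took contact from the stalled tool and the free end.
- **Forces:** finger drag on the bevel was higher than I expected, about 18 N horizontally and 14 N vertically. The end push briefly pressed the free end down with up to about 14 N. Lean fits during that push reached 10 mrad, probably from finger pixels, and were back near zero once the tool was clear.
- **Rolling on the bevel:** I could not see its rotation directly, so some slip there is possible.
- **Other things:** the bystanders near the job looked unmoved in the last views. I did not measure them or re-check those outside the picture crops.

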